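# Tare a thin tall glass on the portion scale

### The job

The crock has been left on the kitchen scale: stand it upright anywhere free on the cutting board. Then take the tall thin glass from the leaning stand, set it upright in the middle of the scale and let go of it, and finally press the scale's tare pedal right down to its stop for a moment and let it come back up. Handle the thin glass gently, with a light grip (about 20 N) and no knocks, because it cracks under hard contact, and leave everything else where it is.

Things in the scene. Friction and masses are not known exactly. Their poses are not given: they have to be found in the camera images.
- scale: white portion scale, fixed, 150 x 150 mm steel platform whose top is 55 mm above the table; origin on the table under the platform's centre; x points to the back of the scale, z up. A low display box (50 x 110 mm, top 57.5 mm above the table) stands directly behind the platform (+x side), the tare pedal in front (-x side). It stands between the board and the stand
- scale_top (a point): centre of the top of the scale's platform, axes as scale
- tare_pedal (a joint): angle of the tare pedal (rad): 0 = up at rest, 0.28 = pressed down on its stop; a spring returns it. About 2.5 N on the pad starts it, 9 N holds it on its stop
- pedal_pad (a point): middle of the top of the pedal's black pad (45 x 52 mm), when up 144 mm in front of the platform's centre and 48 mm above the table. The pedal is a plate 82 mm long, 60 mm wide, level when up, hinged at its scale end, 62 mm behind this point and 6 mm below it, about the scale's y; on the stop this point is 17 mm lower. Axes: the plate's own
- crock: closed terracotta crock, round, 90 mm high, 56 mm in diameter, straight-sided, about 0.3 kg, robust; stands on the scale at the start; origin at the centre of its underside, z up
- board: dark wooden cutting board, fixed, 240 (x) by 300 (y) by 20 mm high; origin on the table under its centre, z up, its top 20 mm above the table. The prep bowl and the knife lie on it. It is to the robot's left or right, the stand on the other side
- stand: wooden topping stand, fixed, 280 mm long along its y, with three bays side by side at y = -90, 0 and 90 mm, parted by thin dividers 40 mm high; origin on the table under the middle bay's floor centre. The bay floors and the 60 mm high rest boards in front of them lean 0.52 rad (30 degrees), so that the glasses lean with their mouths towards -x of the stand (the robot's side)
- tall_glass: tall thin glass, open at the top, a straight cylinder 58 mm in outer diameter and 130 mm high, wall 3 mm, about 0.16 kg; origin at the centre of its underside, z along its axis towards the mouth. At the start it leans in one of the stand's three bays (z 30 degrees off vertical). It cracks at a grip over 30 N a pad, or if knocked or pressed on the scale or stand with over 35 N
- glass_rim (a point): centre of the tall glass's mouth, 130 mm from its underside along its axis
- short_glass_a: bystander: short glass, 58 mm in diameter, 85 mm high, in another bay of the stand, leaning alike; origin at the centre of its underside, z along its axis to the mouth
- short_glass_b: bystander: a short glass just like short_glass_a, in the remaining bay
- prep_bowl: bystander: glass bowl on the board, 90 mm across the rim, 45 mm high; origin at the centre of its underside
- knife: bystander: kitchen knife lying near the far (+x) edge of the board, 240 mm long along its x (from 120 mm behind to 120 mm ahead of the origin), 30 mm wide, 14 mm high; origin at its middle, on the underside
- pepper_mill: bystander: wooden pepper mill, 54 mm in diameter, 185 mm high, standing on the table beyond the scale; origin at the centre of its underside
- oil_bottle: bystander: green bottle, 60 mm in diameter, 200 mm high, standing on the table beyond the scale; origin at the centre of its underside
- olive_jar: bystander: jar, 68 mm in diameter, 75 mm high, standing on the table beyond the board; origin at the centre of its underside
Not all that is in view belongs to the job. Leave any blue look-alike of the crock alone.

How it is judged:
By the outcome, as a careful person would: the job done as asked, in the order asked, and still so for the second after the job is handed in, with the robot touching nothing.
It also fails if it takes over 72 s, if anything falls off the work surface, if the arm or the gripper's body presses on something with over 40 N, if the wrist force passes 120 N, or if a joint passes its speed limit or range.

### The arm

A 7-joint arm with a two-finger parallel gripper is mounted at the origin on the work surface. World frame = base frame: x ahead of the robot, y to its left, z up, the work surface at z = 0. Lengths are in m, angles in degrees, forces in N, time in s.
With the tool pointing down it reaches from about 0.425 to 0.875 m from the base axis. Payload 4.7 kg.
Tool frame: the origin (TCP) lies at the very end of the fingers, on their centre line; the grasp point (between the pads) lies 19 mm behind it; z points along the fingers, y is the line along which they close (so a half turn about z gives the same grasp; the last joint's range is limited). The gripper opens to 87 mm and grips with 3 to 60 N. Pads are 19 mm wide; open, the fingers measure 117 mm over their backs; the gripper's body (75 mm by 190 mm) begins 51 mm behind the grasp point.
Start: joints at [69.391, 18.392, -4.016, 83.108, 1.295, 78.541, -3.26], TCP at [0.237, -0.605, 0.223] pointing down, gripper open.
Joint ranges: [-163.93, 163.93], [-17.29, 119.83], [-79.2, 71.16], [3.27, 140.29], [-89.18, 269.18], [5.43, 117.66], [-154.24, 154.24]. Speed limits (degrees/s): [147.25, 147.25, 180, 180, 180, 180, 180].

### API

Orientations are given as [roll, pitch, yaw] about the fixed x, y, z axes, in that order (R = Rz(yaw) Ry(pitch) Rx(roll)).
In Python, from cell import get_obs, cams, ticket, finder gives the robot as it stands.
- The arm moves only by the shell command python3 -m creep 'ROWS' [FORCE]. ROWS is text: rows parted by semicolons, each of 5 numbers parted by spaces: the shift along the world's x, y, z in m, then the turn about the world's z in degrees, then the finger opening in m, from 0 to 0.087. A call has 1 to 8 rows; each row shifts and turns the commanded pose from where the row before left it; what a row does not reach is not made up. A row lasts 1/8 s, in which the tool goes at most 62.5 mm and 10.7 degrees, less where a joint would pass 70% of its speed; a pose out of reach is approached as far as the arm can. A call with a gripper value outside its range is refused whole. The fingers move at their own pace and stop on an object; FORCE is the grip in N (left out, the last holds). Time passes only in rows, so rows that do not move let the fingers close. It gives the time, the measured TCP pose, the force, the opening and the grip force at its end, in the units of the state.
- get_obs(): the state, without advancing time (a new reading comes with each control period).
- cams.read_camera(name): name is "scene" or "top" or "wrist"; returns the picture (420x560x3 uint8, red, green, blue); there is no depth.
- cams.calibration(name): a dict with "fx", "fy", "cx", "cy" (pixels), "extrinsics" (4x4, takes a point from world to camera coordinates). Camera axes: x right, y down, z forward; pixel columns grow to the right and rows downward; lengths in m; the calibration is good to about 2 mm. A picture is of the moment at which its call begins: read the wrist's pose just before it. calibration takes no time and is no camera call; for the wrist camera it gives the pose at the moment of the call.
- ticket.sign_off(): hands the job in; it is judged then, once.
Trained networks look in the newest picture that a camera, given by its name, has taken for a name from the list of things; names that differ only in an ending like _2 or _b are one class to them, and where a whole thing is asked for, a point or a joint stands for the part that bears it (a point fixed in the world has none). Each returns a list of dicts, best first, with "p" (0 to 1); they miss things now and then, are a little off and sometimes report something else, mostly with a low value. They report only what shows in the picture. A call takes as long as a camera call. They do not tell look-alikes from the thing itself.
- finder.masks_of(name, camera): "mask" (420x560 bool, what is visible of it) and "xy" ([column, row] in pixels, amid what is visible of it).
- finder.tip_of(name, camera): "xy" ([column, row] in pixels: a listed point, or the origin of a listed thing).
The state is a dict: "time_s": time; "qpos": joint angles; "joint_velocities": joint speeds; "effort": joint torques, N m; "tool_pos": TCP position; "tool_rot": TCP orientation; "force": force on the tool from outside, world axes, zero at the start; "wrist_torque": the same for the moment, N m; "grip_width": finger opening in m; "grasp_force": force on a finger pad.
Only numpy, scipy, OpenCV 4.12 (cv2) and the standard library are available. Lean on these libraries where they do the work, as an engineer would, in place of code of your own. Each camera call takes 0.05 s, during which the arm holds its last target. There are 200 camera calls.

## Working session

There is one attempt and no reset: what is moved stays moved. The work goes in short steps, Python scripts to look and compute and a shell command to move; the robot and the scene stay as the last step left them, time stands still between calls to the robot, and variables do not carry over. Pictures are saved under pics/ and viewed, at most 10 in all, crops included, and the job is handed in when it is done.

```bash
ls; mkdir -p pics; cat > h.py <<'E'
import numpy as np, cv2
from cell import get_obs, cams, ticket, finder
def ray(cam,xy,z):
    c=cams.calibration(cam); E=np.array(c["extrinsics"]); R,t=E[:3,:3],E[:3,3]
    d=R.T@np.array([(xy[0]-c["cx"])/c["fx"],(xy[1]-c["cy"])/c["fy"],1]); o=-R.T@t
    return o+d*(z-o[2])/d[2]
def proj(cam,p):
    c=cams.calibration(cam); E=np.array(c["extrinsics"]); q=E[:3,:3]@np.array(p)+E[:3,3]
    return np.array([c["fx"]*q[0]/q[2]+c["cx"],c["fy"]*q[1]/q[2]+c["cy"]])
def tri(obs):
    A=[];b=[]
    for cam,xy in obs:
        c=cams.calibration(cam); E=np.array(c["extrinsics"])
        u=(xy[0]-c["cx"])/c["fx"]; v=(xy[1]-c["cy"])/c["fy"]
        for r in (E[0]-u*E[2],E[1]-v*E[2]): A.append(r[:3]); b.append(-r[3])
    s=np.linalg.lstsq(np.array(A),np.array(b),rcond=None); return s[0],float(np.sqrt(s[1].sum()))
def save(cam,name):
    im=cams.read_camera(cam); cv2.imwrite(f"pics/{name}.png",im[:,:,::-1].copy()); return im
E
python3 - <<'E'
from h import *
np.set_printoptions(precision=4,suppress=True)
a=save("scene","s0"); b=save("top","t0")
cv2.imwrite("pics/both0.png",cv2.resize(np.hstack([a,b]),(800,300))[:,:,::-1])
for n,z in [("scale_top",.055),("pedal_pad",.048),("crock",.055),("board",0),("stand",0),("tall_glass",None),("glass_rim",None),("short_glass_a",None),("prep_bowl",.02),("knife",.02),("pepper_mill",0),("oil_bottle",0),("olive_jar",0),("scale",0)]:
    r={c:finder.tip_of(n,c) for c in("scene","top")}
    for c in r:
        for d in r[c][:3]:
            print(n,c,round(d["p"],2),np.round(d["xy"],0), ray(c,d["xy"],z)[:2] if z is not None else "")
    if r["scene"] and r["top"]: print("   tri",*tri([(c,r[c][0]["xy"]) for c in r]))
print(get_obs()["time_s"])
E
```

```text
pics
scale_top top 0.82 [274. 212.] [0.6254 0.0014]
scale_top top 0.53 [330. 168.] [ 0.7491 -0.1611]
scale_top top 0.19 [366. 245.] [ 0.5291 -0.2527]
pedal_pad scene 0.71 [266. 182.] [0.4854 0.0261]
pedal_pad scene 0.46 [162. 184.] [ 0.3682 -0.2347]
pedal_pad top 0.78 [262. 264.] [0.4828 0.0352]
pedal_pad top 0.39 [388. 244.] [ 0.53   -0.3162]
   tri [0.4814 0.032  0.041 ] 0.0052272202791910395
crock scene 0.97 [237. 268.] [ 0.7043 -0.1541]
crock scene 0.71 [218. 213.] [ 0.5303 -0.1357]
crock scene 0.69 [194. 283.] [ 0.6948 -0.2617]
crock top 0.88 [358. 201.] [ 0.6516 -0.2349]
crock top 0.83 [323. 201.] [ 0.6544 -0.1364]
crock top 0.76 [267. 203.] [0.6516 0.0195]
   tri [ 0.6745 -0.1939  0.0474] 0.06797625799307422
board scene 0.39 [279. 217.] [0.579  0.0194]
board top 0.77 [167. 246.] [0.5415 0.3078]
   tri [ 0.5244  0.1916 -0.0803] 0.19614105299819026
stand scene 0.91 [150. 255.] [ 0.5406 -0.3319]
stand scene 0.41 [158. 188.] [ 0.3308 -0.2467]
stand top 0.98 [389. 240.] [ 0.5429 -0.3329]
stand top 0.45 [224. 170.] [0.7588 0.145 ]
   tri [ 0.5428 -0.3319  0.0033] 0.00015915475188379
[... 864 characters left out ...]
pper_mill scene 0.31 [142. 242.] [ 0.4913 -0.34  ]
pepper_mill top 0.76 [329. 168.] [ 0.7599 -0.164 ]
pepper_mill top 0.64 [377. 265.] [ 0.4732 -0.2931]
pepper_mill top 0.33 [390. 242.] [ 0.5391 -0.3345]
   tri [ 0.694  -0.2359  0.254 ] 0.14724270098291453
oil_bottle scene 0.84 [354. 249.] [0.758  0.1501]
oil_bottle top 0.82 [225. 170.] [0.7587 0.1415]
   tri [0.7593 0.1441 0.0054] 0.005166458651557058
olive_jar scene 0.93 [396. 211.] [0.7067 0.3233]
olive_jar top 0.57 [158. 194.] [0.6923 0.3345]
   tri [ 0.6954  0.3391 -0.0229] 0.0020415564712235826
scale scene 0.69 [280. 232.] [0.6251 0.0013]
scale top 0.84 [272. 214.] [0.6271 0.0047]
   tri [0.6262 0.0029 0.0007] 0.0027701436499088595
1.5
```

View pics/t0.png

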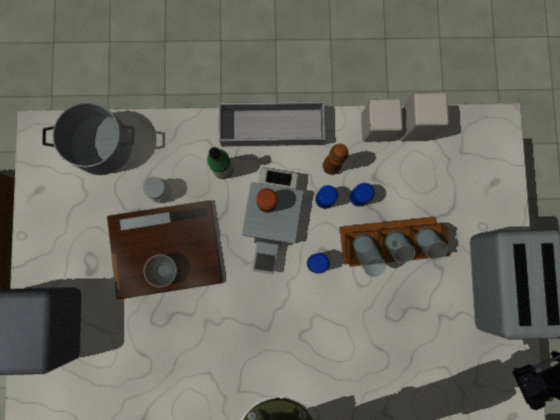

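View pics/s0.png

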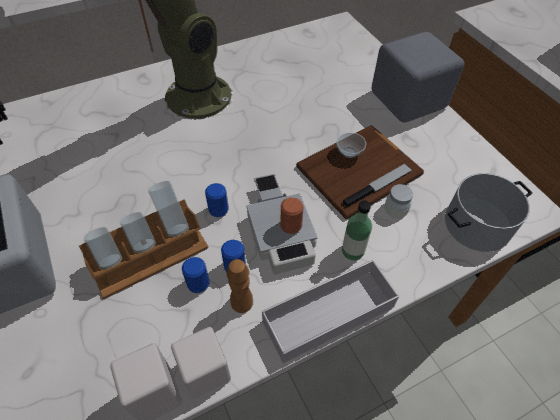

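The top view shows the tall glass in the bay nearest the scale (about 367,252) and the red crock on the scale (267,200). It also shows three blue look-alikes (327,197; 362,194; 318,263), the bowl (160,270) and the knife (150,220) on the board. The scene view agrees. Next I'll fit the cylinders to the masks.

```bash
cat >> h.py <<'E'
from scipy.optimize import minimize
def sil(cam,base,ax,r,h):
    ax=np.array(ax)/np.linalg.norm(ax); u=np.cross(ax,[0,1,0.]); u/=np.linalg.norm(u); v=np.cross(ax,u)
    t=np.linspace(0,2*np.pi,40)
    P=[np.array(base)+k*h*ax+r*(np.cos(a)*u+np.sin(a)*v) for k in(0,1) for a in t]
    hull=cv2.convexHull(np.array([proj(cam,p) for p in P],np.float32))
    m=np.zeros((420,560),np.uint8); cv2.fillConvexPoly(m,np.round(hull*16).astype(np.int32),1,shift=4); return m>0
def fit(masks,model,x0,step):
    def cost(x):
        return sum(1-(s&m).sum()/(s|m).sum() for cam,m in masks.items() for s in [sil(cam,*model(x))])
    x0=np.array(x0); S=np.vstack([x0]+[x0+d for d in np.diag(step)])
    o=minimize(cost,x0,method="Nelder-Mead",options=dict(initial_simplex=S,maxiter=120,xatol=3e-4,fatol=1e-3)); return o.x,o.fun
def near(name,cam,px):
    r=[d for d in finder.masks_of(name,cam)]; r.sort(key=lambda d:np.hypot(*(np.array(d["xy"])-px))); return r[0]
def lean(x): a=x[3]; return x[:3],(-.5*np.cos(a),-.5*np.sin(a),.866),.029,.13
E
python3 - <<'E'
from h import *
np.set_printoptions(precision=4,suppress=True)
for c in("scene","top"): cams.read_camera(c)
ck={c:near("crock",c,p) for c,p in(("scene",(291,215)),("top",(267,200)))}
print([(c,d["p"],d["xy"],d["mask"].sum()) for c,d in ck.items()])
print("crock",*fit({c:d["mask"] for c,d in ck.items()},lambda x:((x[0],x[1],.055),(0,0,1),.028,.09),[.65,.02],[.01,.01]))
g={c:near("tall_glass",c,p) for c,p in(("scene",(168,208)),("top",(368,253)))}
print([(c,d["p"],d["xy"],d["mask"].sum()) for c,d in g.items()])
x,f=fit({c:d["mask"] for c,d in g.items()},lean,[.535,-.245,.04,.12],[.01,.01,.01,.1]); print("glass",x,f,"rim",x[:3]+.13*np.array(lean(x)[1]))
for n,c in(("stand","top"),("board","top"),("scale","top"),("pedal_pad","top"),("knife","top"),("prep_bowl","top")):
    r=finder.masks_of(n,c)
    if r:
        q=cv2.minAreaRect(np.argwhere(r[0]["mask"])[:,::-1].astype(np.float32)); z={"board":.02,"scale":.055,"stand":.05,"pedal_pad":.048}.get(n,.03)
        print(n,r[0]["p"],[ray(c,k,z)[:2] for k in cv2.boxPoints(q)])
for n in ("short_glass_a",):
    for d in finder.masks_of(n,"top"): print(n,d["p"],d["xy"],d["mask"].sum())
o=get_obs(); print(o["time_s"],o["tool_pos"],o["tool_rot"],o["grip_width"])
E
```

```text
[('scene', 0.97, [292.3, 212.4], np.int64(713)), ('top', 0.82, [268.7, 200.8], np.int64(407))]Traceback (most recent call last):
  File "<stdin>", line 6, in <module>
  File "h.py", line 30, in fit
    o=minimize(cost,x0,method="Nelder-Mead",options=dict(initial_simplex=S,maxiter=120,xatol=3e-4,fatol=1e-3)); return o.x,o.fun
    res = _minimize_neldermead(fun, x0, args, callback, bounds=bounds,
                               **options)
    fxr = func(xr)
    fx = function(np.copy(x), *(wrapper_args + args))
  File "h.py", line 28, in cost
    return sum(1-(s&m).sum()/(s|m).sum() for cam,m in masks.items() for s in [sil(cam,*model(x))])
  File "h.py", line 28, in <genexpr>
    return sum(1-(s&m).sum()/(s|m).sum() for cam,m in masks.items() for s in [sil(cam,*model(x))])
                                                                              ~~~^^^^^^^^^^^^^^^
  File "h.py", line 24, in sil
    hull=cv2.convexHull(np.array([proj(cam,p) for p in P],np.float32))
                                  ~~~~^^^^^^^
  File "h.py", line 8, in proj
    c=cams.calibration(cam); E=np.array(c["extrinsics"]); q=E[:3,:3]@np.array(p)+E[:3,3]
ValueError: time passes only in moves, steps and waits
```

```bash
python3 - <<'E'
s=open('h.py').read().replace('cams.calibration(cam)','cal(cam)').replace('def ray','''_C={}
def cal(cam):
    # cached per script; a script that uses the wrist camera must not move in between (it cannot)
    if cam not in _C: _C[cam]=cams.calibration(cam)
    return _C[cam]
def ray''',1)
open('h.py','w').write(s)
E
python3 - <<'E'
from h import *
np.set_printoptions(precision=4,suppress=True)
for c in("scene","top"): cams.read_camera(c)
ck={c:near("crock",c,p) for c,p in(("scene",(291,215)),("top",(267,200)))}
print([(c,d["p"],d["xy"],d["mask"].sum()) for c,d in ck.items()])
print("crock",*fit({c:d["mask"] for c,d in ck.items()},lambda x:((x[0],x[1],.055),(0,0,1),.028,.09),[.65,.02],[.01,.01]))
g={c:near("tall_glass",c,p) for c,p in(("scene",(168,208)),("top",(368,253)))}
print([(c,d["p"],d["xy"],d["mask"].sum()) for c,d in g.items()])
x,f=fit({c:d["mask"] for c,d in g.items()},lean,[.535,-.245,.04,.12],[.01,.01,.01,.1]); print("glass",x,f,"rim",x[:3]+.13*np.array(lean(x)[1]))
for n,c in(("stand","top"),("board","top"),("scale","top"),("pedal_pad","top"),("knife","top"),("prep_bowl","top")):
    r=finder.masks_of(n,c)
    if r:
        q=cv2.minAreaRect(np.argwhere(r[0]["mask"])[:,::-1].astype(np.float32)); z={"board":.02,"scale":.055,"stand":.05,"pedal_pad":.048}.get(n,.03)
        print(n,r[0]["p"],[ray(c,k,z)[:2] for k in cv2.boxPoints(q)])
for d in finder.masks_of("short_glass_a","top"): print(d["p"],d["xy"],d["mask"].sum())
o=get_obs(); print(o["time_s"],o["tool_pos"],o["tool_rot"],o["grip_width"])
E
```

```text
[('scene', 0.74, [293.4, 211.3], np.int64(722)), ('top', 0.8, [267.9, 200.0], np.int64(387))]
crock [0.6531 0.0188] 0.3257393483709272
[('scene', 0.79, [169.4, 208.2], np.int64(1400)), ('top', 0.76, [368.9, 258.3], np.int64(952))]
glass [ 0.5334 -0.2462  0.0463  0.073 ] 0.1177474198034626 rim [ 0.4686 -0.2509  0.1589]
stand 0.88 [array([ 0.5869, -0.1777]), array([ 0.6099, -0.4842]), array([ 0.4922, -0.4882]), array([ 0.4701, -0.1847])]
board 0.97 [array([0.6309, 0.4852]), array([0.6707, 0.1807]), array([0.432 , 0.1471]), array([0.3946, 0.4461])]
scale 0.84 [array([0.4746, 0.1079]), array([0.7612, 0.0583]), array([ 0.7339, -0.0914]), array([ 0.4481, -0.0381])]
pedal_pad 0.75 [array([0.4652, 0.0675]), array([0.557 , 0.0506]), array([ 0.5454, -0.0108]), array([0.4537, 0.0065])]
knife 0.75 [array([0.7071, 0.3832]), array([0.7567, 0.3341]), array([0.6978, 0.2771]), array([0.6486, 0.3263])]
prep_bowl 0.65 [array([0.5183, 0.3687]), array([0.5164, 0.2795]), array([0.4276, 0.2792]), array([0.4296, 0.3678])]
0.81 [431.6, 241.5] 744
0.75 [397.4, 246.2] 670
2.35 [ 0.2373 -0.6051  0.2226] [179.9974   0.0017  21.4164] 0.08710659181673483
```

```bash
python3 -m creep '0 0 0.06 0 0.087; 0 0 0.06 0 0.087; 0.034 0.051 0 -5 0.087; 0.034 0.051 0 -5 0.087; 0.034 0.051 0 -5 0.087; 0.034 0.051 0 -5 0.087; 0.034 0.051 0 -5 0.087; 0.034 0.051 0 -5 0.087' 20
python3 -m creep '0.034 0.051 0 -1 0.087; 0.034 0.051 0 0 0.087; 0.034 0.051 0 0 0.087; 0.034 0.051 0 0 0.087; 0.034 0.051 -0.02 0 0.087; 0.034 0.051 -0.02 0 0.087; 0.008 0.012 -0.05 0 0.087; 0 0 0 0 0.087'
```

```text
time_s: 3.35
tool_pos: [0.4422, -0.2974, 0.3429]
tool_rot: [180.0, -0.0, -8.8]
force: [0.7, -1.1, -0.1]
grip_width: 0.087
grasp_force: 0.0
time_s: 4.35
tool_pos: [0.6489, 0.0169, 0.2493]
tool_rot: [179.9, 0.5, -9.4]
force: [0.2, -1.9, -0.1]
grip_width: 0.087
grasp_force: 0.0
```

```bash
python3 -m creep '0.004 0.002 -0.04 0 0.087; 0 0 -0.04 0 0.087; 0 0 -0.04 0 0.087; 0 0 -0.03 0 0.087; 0 0 0 0 0.087; 0 0 0 0 0.05; 0 0 0 0 0.05; 0 0 0 0 0.05' 25
python3 -m creep '0 0 0 0 0.05; 0 0 0 0 0.05; 0 0 0 0 0.05; 0 0 0.02 0 0.05; 0 0 0.04 0 0.05; 0 0 0.04 0 0.05'
```

```text
time_s: 5.35
tool_pos: [0.6561, 0.0177, 0.1053]
tool_rot: [-180.0, -0.1, -9.6]
force: [0.7, 0.1, -0.5]
grip_width: 0.0647
grasp_force: 0.0
time_s: 6.1
tool_pos: [0.6546, 0.0183, 0.2046]
tool_rot: [-180.0, 0.1, -9.5]
force: [0.6, -0.3, -3.2]
grip_width: 0.0551
grasp_force: 25.0
```

```bash
python3 -m creep '-0.012 0.02 0 0 0.05; -0.023 0.04 0 0 0.05; -0.028 0.048 0 0 0.05; -0.028 0.048 0 0 0.05; -0.016 0.028 -0.01 0 0.05; -0.008 0.013 -0.03 0 0.05; 0 0 -0.04 0 0.05; 0 0 -0.03 0 0.05'
python3 -m creep '0 0 -0.01 0 0.05; 0 0 -0.007 0 0.05; 0 0 0 0 0.05; 0 0 0 0 0.05'
```

```text
time_s: 7.1
tool_pos: [0.5369, 0.2156, 0.0908]
tool_rot: [179.9, 0.2, -9.4]
force: [-1.1, -0.0, -3.4]
grip_width: 0.0555
grasp_force: 25.0
time_s: 7.6
tool_pos: [0.541, 0.2151, 0.0779]
tool_rot: [-180.0, -0.1, -9.6]
force: [-0.3, 0.7, -3.2]
grip_width: 0.0552
grasp_force: 25.0
```

```bash
python3 -m creep '0 0 -0.005 0 0.05; 0 0 -0.004 0 0.05; 0 0 -0.002 0 0.05; 0 0 0 0 0.05'
```

```text
time_s: 8.1
tool_pos: [0.541, 0.2146, 0.0693]
tool_rot: [179.9, -0.1, -9.6]
force: [-5.0, -4.0, 17.1]
grip_width: 0.055
grasp_force: 25.0
```

```bash
python3 -m creep '0 0 0.001 0 0.05; 0 0 0 0 0.075; 0 0 0 0 0.087; 0 0 0 0 0.087; 0 0 0.04 0 0.087; 0 0 0.05 0 0.087; 0 0 0.05 0 0.087; 0 0 0.05 0 0.087'
python3 - <<'E'
from h import *
np.set_printoptions(precision=4,suppress=True)
a=save("scene","s1")
for c in("scene","top"):
    if c=="top": cams.read_camera(c)
    for d in finder.masks_of("crock",c): print(c,d["p"],d["xy"],d["mask"].sum())
c=near("crock","scene",proj("scene",(.54,.215,.065)))
print("crock",*fit({"scene":c["mask"]},lambda x:((x[0],x[1],.02),(0,0,1),.028,.09),[.541,.215],[.01,.01]))
cv2.imwrite("pics/s1c.png",cv2.resize(a[100:300,60:440],(760,400))[:,:,::-1])
for n,z in(("scale_top",.055),("pedal_pad",.048)):
    for d in finder.tip_of(n,"top")[:1]+finder.tip_of(n,"scene")[:1]: print(n,d["p"],d["xy"])
    for c in("top","scene"): print([ray(c,d["xy"],z)[:2] for d in finder.tip_of(n,c)[:1]])
print(get_obs()["tool_pos"])
E
```

```text
time_s: 9.1
tool_pos: [0.5401, 0.2148, 0.2583]
tool_rot: [-180.0, -0.0, -9.6]
force: [0.5, 0.6, -0.4]
grip_width: 0.0868
grasp_force: 0.0
scene 0.96 [232.1, 251.8] 523
scene 0.89 [192.1, 273.1] 754
scene 0.73 [335.7, 164.5] 621
scene 0.71 [394.3, 199.5] 719
scene 0.66 [216.5, 201.2] 642
scene 0.28 [277.6, 224.0] 4708
top 0.93 [361.7, 192.8] 437
top 0.66 [316.3, 263.1] 358
top 0.6 [189.4, 241.5] 124
top 0.56 [324.6, 195.2] 385
crock [0.5329 0.2179] 0.12939521800281295
scale_top 0.7 [269.8, 211.3]
scale_top 0.67 [279.7, 218.1]
[array([0.6284, 0.0116])]
[array([0.6179, 0.0026])]
pedal_pad 0.73 [266.5, 263.3]
[array([0.4848, 0.0236])]
[]
[0.54   0.2147 0.2562]
```

View pics/s1c.png

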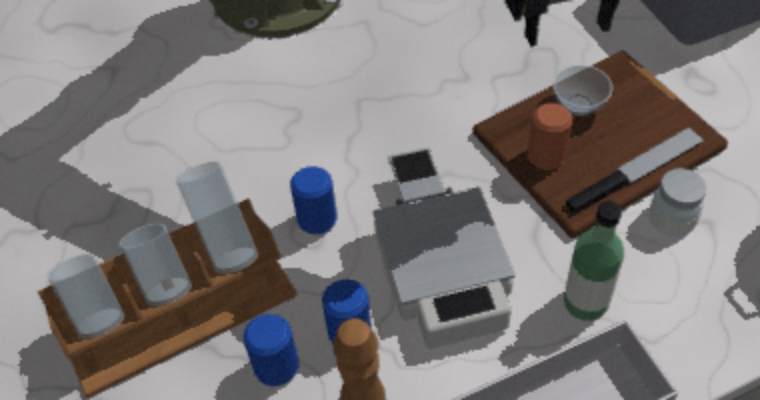

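The crock stands upright on the board (crop pixel 548,137), clear of the bowl and the knife, and the scale is empty. Next I move above the tall glass.

```bash
python3 -m creep '0 -0.025 0.02 0 0.075; -0.008 -0.055 0.01 3 0.075; -0.008 -0.058 0 3 0.075; -0.008 -0.06 0 3 0.075; -0.008 -0.06 0 3 0.075; -0.009 -0.06 0 1.8 0.075; -0.009 -0.06 0 0 0.075; -0.009 -0.05 0 0 0.075' 8
python3 -m creep '0 -0.025 -0.02 0 0.072; 0 -0.012 -0.03 0 0.072; 0 0 -0.01 0 0.072; 0 0 0 0 0.072'
python3 - <<'E'
from h import *
np.set_printoptions(precision=4,suppress=True)
o=get_obs();print(o["tool_pos"],o["tool_rot"],o["grip_width"])
w=save("wrist","w2"); r=finder.masks_of("tall_glass","wrist"); print([(d["p"],d["xy"]) for d in r])
m={"wrist":r[0]["mask"]} if r else {}
for c,p in(("scene",(168,208)),("top",(368,253))):
    cams.read_camera(c); m[c]=near("tall_glass",c,p)["mask"]
x,f=fit(m,lean,[.5334,-.2462,.0463,.073],[.01,.01,.01,.1]); print("all",x,f,[ (sil(c,*lean(x))&m[c]).sum()/(sil(c,*lean(x))|m[c]).sum() for c in m])
del m["wrist"]; print("two",*fit(m,lean,[.5334,-.2462,.0463,.073],[.01,.01,.01,.1]))
cn=[(247.5,205),(301.5,196),(316.5,234),(262.5,250)]; P=[ray("scene",k,.055)[:2] for k in cn]; print("platform",P,np.mean(P,0))
s=sil("wrist",*lean(x)).astype(np.uint8); cs,_=cv2.findContours(s,cv2.RETR_EXTERNAL,cv2.CHAIN_APPROX_NONE); w=w.copy(); cv2.drawContours(w,cs,-1,(255,0,0),1)
for q,z in(((.5,-.25),.12),): pass
cv2.imwrite("pics/w2c.png",w[:,:,::-1])
E
```

```text
time_s: 10.75
tool_pos: [0.4804, -0.2159, 0.2868]
tool_rot: [180.0, -0.0, 4.1]
force: [-0.0, 0.5, 0.0]
grip_width: 0.0748
grasp_force: 0.0
time_s: 11.25
tool_pos: [0.4813, -0.2492, 0.2265]
tool_rot: [-179.9, 0.0, 4.3]
force: [0.4, -0.2, -0.1]
grip_width: 0.0718
grasp_force: 0.0
[ 0.4813 -0.2492  0.2265] [-179.9405    0.0491    4.2873] 0.07179028691096823
[(0.61, [286.0, 193.4])]
all [ 0.535  -0.2473  0.0496  0.0941] 0.8473618082091151 [np.float64(0.9780184772220453), np.float64(0.9651741293532339), np.float64(0.20944558521560575)]
two [ 0.5335 -0.247   0.0464  0.0986] 0.8191681895956245
platform [array([ 0.5418, -0.055 ]), array([0.5783, 0.0882]), array([0.7036, 0.0643]), array([ 0.6857, -0.0787])] [0.6273 0.0047]
```

View pics/w2c.png

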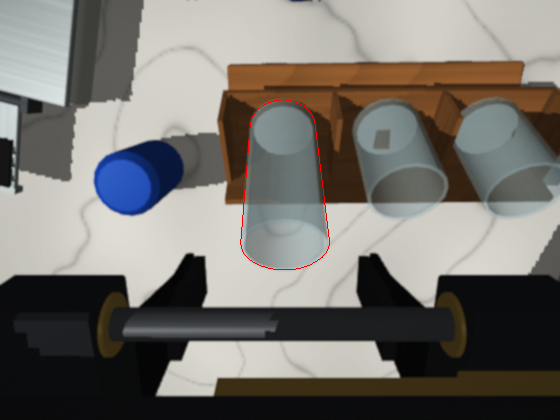

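The outline fits the tall glass in the wrist view (250-325, 100-268), centred between the fingers, with the short glasses to the right clear. I go down and close gently.

```bash
python3 -m creep '0.002 -0.003 -0.03 1 0.072; 0 0 -0.03 0 0.072; 0 0 -0.03 0 0.072; 0 0 -0.016 0 0.072; 0 0 0 0 0.072; 0 0 0 0 0.072' 8
python3 -m creep '0 0 0 0 0.064; 0 0 0 0 0.060; 0 0 0 0 0.056; 0 0 0 0 0.05; 0 0 0 0 0.05; 0 0 0 0 0.05'
```

```text
time_s: 12.3
tool_pos: [0.4842, -0.2536, 0.1222]
tool_rot: [179.9, -0.1, 5.2]
force: [0.3, 0.2, -0.4]
grip_width: 0.072
grasp_force: 0.0
time_s: 13.05
tool_pos: [0.4835, -0.2531, 0.1212]
tool_rot: [180.0, -0.0, 5.2]
force: [-0.8, 2.2, 4.9]
grip_width: 0.0587
grasp_force: 8.0
```

```bash
python3 -m creep '0 0 0 0 0.05; 0 0 0 0 0.05; 0 0 0.01 0 0.05; 0 0 0.02 0 0.05; 0 0 0.03 0 0.05; 0 0 0.04 0 0.05; 0 0 0.04 0 0.05; 0 0 0 0 0.05' 20
python3 - <<'E'
from h import *
o=get_obs();print(o["tool_pos"],o["force"],o["grip_width"],o["grasp_force"])
save("wrist","w3"); a=save("scene","s3")
cv2.imwrite("pics/s3c.png",cv2.resize(a[90:290,60:340],(784,560))[:,:,::-1])
for d in finder.masks_of("tall_glass","scene"): print(d["p"],d["xy"],d["mask"].sum())
E
```

```text
time_s: 14.05
tool_pos: [0.4848, -0.2545, 0.2643]
tool_rot: [179.8, -0.3, 5.2]
force: [-0.3, -0.3, -2.7]
grip_width: 0.059
grasp_force: 19.9
[ 0.48478061 -0.25447724  0.26432539] [-0.26472569 -0.336565   -2.65525355] 0.0590398616206892 19.903008077218374
0.72 [157.3, 173.8] 1549
0.3 [351.8, 142.1] 624
```

View pics/s3c.png

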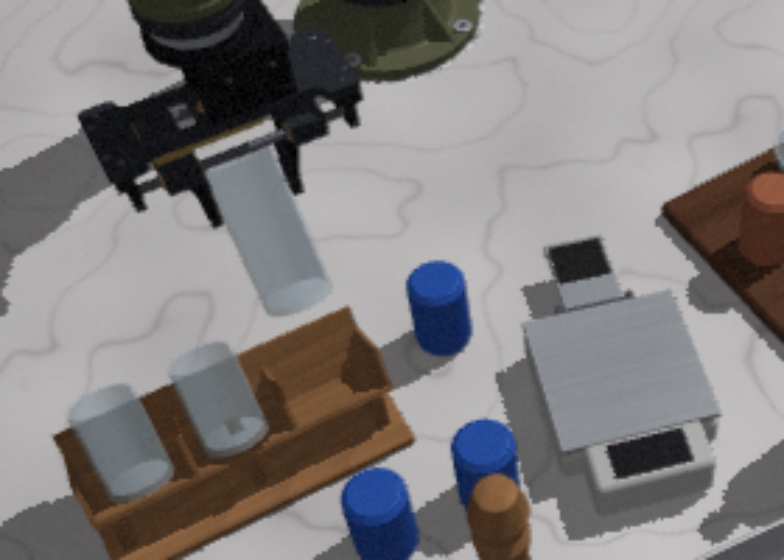

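The glass is held and lifted clear, still leaning about 30° (crop 270,230). The short glasses are undisturbed. I carry it over the scale, then loosen the grip just above the platform so it can swing upright.

```bash
python3 -m creep '0.012 0.022 0 0 0.05; 0.024 0.0435 0 0 0.05; 0.024 0.0435 0 0 0.05; 0.024 0.0435 0 0 0.05; 0.024 0.0435 0 0 0.05; 0.02 0.036 0 0 0.05; 0.01 0.018 0 0 0.05; 0.004 0.008 -0.01 0 0.05' 20
python3 -m creep '0 0 -0.02 0 0.05; 0 0 -0.03 0 0.05; 0 0 -0.025 0 0.05; 0 0 -0.015 0 0.05; 0 0 -0.007 0 0.05; 0 0 0 0 0.05; 0 0 0 0 0.05'
python3 - <<'E'
from h import *
np.set_printoptions(precision=4,suppress=True)
o=get_obs();p=o["tool_pos"];print(p,o["force"])
m={}
for c in("scene","top","wrist"):
    cams.read_camera(c); r=finder.masks_of("tall_glass",c); q=proj(c,p-[0,0,.05]); r.sort(key=lambda d:np.hypot(*(np.array(d["xy"])-q)))
    if r: m[c]=r[0]["mask"]; print(c,r[0]["p"],r[0]["xy"],q,m[c].sum())
def mod(x): # pivot-held: tilt t, distance h of the grasp along the axis, small shift in y
    t=x[0]; a=.09; n=np.array([-np.sin(t)*np.cos(a),-np.sin(t)*np.sin(a),np.cos(t)]); g=p+[0,0,.019]
    return g-x[1]*n,n,.029,.13
for k in(["scene"],["wrist"],["scene","wrist"]):
    k=[c for c in k if c in m]
    if k: print(k,*fit({c:m[c] for c in k},mod,[.5,.105],[-.2,.01]))
E
```

```text
time_s: 15.2
tool_pos: [0.6254, 0.0051, 0.2499]
tool_rot: [180.0, 0.0, 5.3]
force: [0.8, -0.7, -2.3]
grip_width: 0.0588
grasp_force: 19.9
time_s: 16.08
tool_pos: [0.6259, 0.0047, 0.1549]
tool_rot: [180.0, -0.1, 5.2]
force: [0.0, -0.4, -1.3]
grip_width: 0.0584
grasp_force: 19.9
[0.6259 0.0047 0.1549] [ 0.0375 -0.414  -1.2647]
scene 0.55 [287.9, 208.6] [282.0185 208.591 ] 1095
wrist 0.9 [280.6, 242.0] [280.9919 235.8505] 26260
['scene'] [0.5438 0.107 ] 0.2294159042927516
['wrist'] [0.4991 0.1044] 0.19874457675620794
['scene', 'wrist'] [0.5055 0.1045] 0.42783949423324197
```

```bash
cat >> h.py <<'E'
def tilt(cs=("scene","wrist"),pic=None):
    o=get_obs();p=o["tool_pos"];m={}
    for c in cs:
        im=cams.read_camera(c); r=finder.masks_of("tall_glass",c); q=proj(c,p-[0,0,.05]); r.sort(key=lambda d:np.hypot(*(np.array(d["xy"])-q)))
        if r: m[c]=r[0]["mask"]
        if pic and c==cs[0]: cv2.imwrite(f"pics/{pic}.png",(cv2.resize(im[130:290,200:400],(750,600)) if c=="scene" else im)[:,:,::-1])
    def mod(x):
        t=x[0]; a=.09; n=np.array([-np.sin(t)*np.cos(a),-np.sin(t)*np.sin(a),np.cos(t)])
        return p+[0,0,.019]-x[1]*n,n,.029,.13
    print(o["time_s"],p,o["force"],o["grasp_force"])
    for k in [[c] for c in m]+[list(m)]: print(k,*fit({c:m[c] for c in k},mod,[.3,.105],[-.2,.01]))
E
python3 -m creep '0 0 0 0 0.05; 0 0 0 0 0.05; 0 0 0 0 0.05' 6; python3 -c "
from h import *; tilt()"
python3 -m creep '0 0 0 0 0.05; 0 0 0 0 0.05; 0 0 0 0 0.05' 4; python3 -c "
from h import *; tilt()"
```

```text
time_s: 16.75
tool_pos: [0.6253, 0.0047, 0.1538]
tool_rot: [180.0, 0.0, 5.2]
force: [-0.2, -0.5, -2.5]
grip_width: 0.0588
grasp_force: 6.0
16.75 [0.62525125 0.00472086 0.15380975] [-0.1903953  -0.50862854 -2.53747097] 6.028190202632686
['scene'] [0.34091339 0.11248947] 0.2585185185185185
['wrist'] [0.3748432 0.1052643] 0.19910964550700738
['scene', 'wrist'] [0.37020125 0.10590376] 0.46395117293801924
time_s: 17.32
tool_pos: [0.6253, 0.0047, 0.1538]
tool_rot: [180.0, 0.0, 5.2]
force: [-0.3, 0.2, -2.9]
grip_width: 0.0586
grasp_force: 4.0
17.325 [0.62525022 0.00469987 0.15381926] [-0.31169529  0.19546943 -2.88323266] 4.046372813168091
['scene'] [0.34546961 0.11007739] 0.2652910832719234
['wrist'] [0.37359019 0.10528541] 0.2005474572917354
['scene', 'wrist'] [0.36975505 0.10590694] 0.46728284348983196
```

```bash
python3 -m creep '0 0 0 0 0.05; 0 0 0 0 0.05; 0 0 0 0 0.05; 0 0 0 0 0.05' 3; python3 -c "
from h import *; tilt(pic='s4c')"
```

```text
time_s: 18.02
tool_pos: [0.6253, 0.0047, 0.1538]
tool_rot: [180.0, 0.0, 5.2]
force: [0.3, -0.1, -2.4]
grip_width: 0.0586
grasp_force: 3.0
18.025 [0.62526549 0.00472371 0.15382241] [ 0.27227741 -0.05878306 -2.42457647] 3.0007021240999165
['scene'] [0.26455879 0.11053826] 0.22541603630862328
['wrist'] [0.28229222 0.10605274] 0.21766561514195581
['scene', 'wrist'] [0.27598215 0.10719558] 0.4487013894434241
```

View pics/s4c.png

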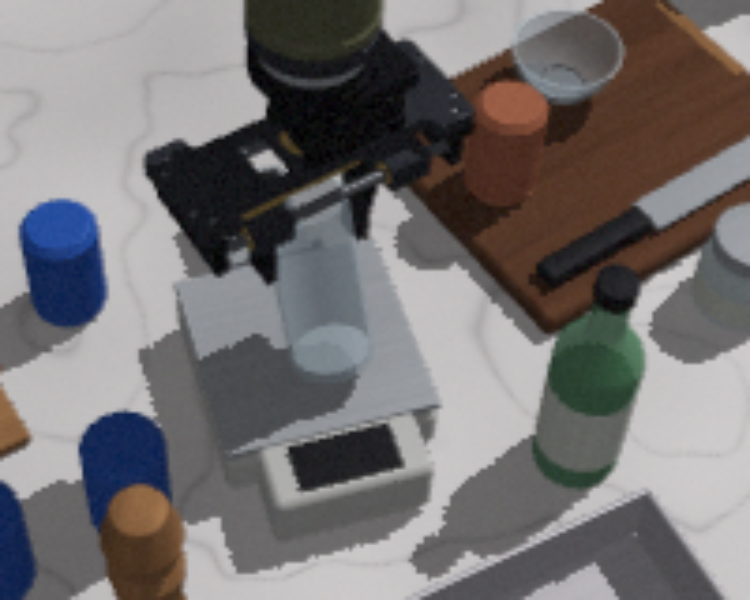

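Loosened, the glass hangs about 16° off vertical just above the platform (crop 325,320). I shift back 27 mm and roll it upright on its edge.

```bash
python3 -m creep '-0.006 -0.001 0 0 0.05; -0.009 -0.001 0 0 0.05; -0.008 -0.001 0 0 0.05; -0.003 0 -0.002 0 0.05; 0 0 -0.002 0 0.05; 0 0 -0.001 0 0.05; 0 0 0 0 0.05' 4
python3 -m creep '0 0 -0.001 0 0.05; 0 0 0 0 0.05'
python3 -m creep '0 0 -0.001 0 0.05; 0 0 0 0 0.05'
python3 -m creep '0 0 -0.001 0 0.05; 0 0 0 0 0.05'
python3 -m creep '0 0 -0.001 0 0.05; 0 0 0 0 0.05'
```

```text
time_s: 19.1
tool_pos: [0.5993, 0.0018, 0.1486]
tool_rot: [-180.0, 0.0, 5.2]
force: [0.9, -0.4, -1.5]
grip_width: 0.0595
grasp_force: 4.0
time_s: 19.35
tool_pos: [0.5993, 0.0018, 0.1477]
tool_rot: [-180.0, 0.0, 5.2]
force: [-0.3, -0.3, -2.5]
grip_width: 0.059
grasp_force: 4.0
time_s: 19.6
tool_pos: [0.5992, 0.0017, 0.1467]
tool_rot: [180.0, 0.0, 5.2]
force: [-0.3, 0.2, -1.3]
grip_width: 0.0592
grasp_force: 4.0
time_s: 19.85
tool_pos: [0.5991, 0.0017, 0.1457]
tool_rot: [180.0, 0.0, 5.2]
force: [-0.3, 1.0, -1.9]
grip_width: 0.0588
grasp_force: 4.0
time_s: 20.1
tool_pos: [0.5994, 0.0017, 0.1449]
tool_rot: [180.0, -0.0, 5.2]
force: [0.6, -0.9, -0.4]
grip_width: 0.0589
grasp_force: 4.0
```

```bash
python3 -m creep '0 0 0 0 0.05; 0 0 0 0 0.05'
python3 -m creep '0 0 -0.001 0 0.05; 0 0 0 0 0.05'
python3 -m creep '0 0 -0.001 0 0.05; 0 0 0 0 0.05'; python3 -c "
from h import *; tilt()"
```

```text
time_s: 20.35
tool_pos: [0.5993, 0.0017, 0.1449]
tool_rot: [180.0, -0.0, 5.2]
force: [0.4, 0.6, -0.9]
grip_width: 0.0587
grasp_force: 4.0
time_s: 20.6
tool_pos: [0.5998, 0.0018, 0.1445]
tool_rot: [180.0, -0.1, 5.2]
force: [0.1, 0.3, 3.3]
grip_width: 0.059
grasp_force: 4.0
time_s: 20.85
tool_pos: [0.6002, 0.0019, 0.1439]
tool_rot: [180.0, -0.1, 5.2]
force: [0.3, 0.4, 4.8]
grip_width: 0.0588
grasp_force: 4.0
20.85 [0.60020452 0.00190457 0.14390423] [0.29694355 0.38175662 4.8310179 ] 4.000227077049203
['scene'] [0.27736664 0.11012096] 0.21019607843137256
['wrist'] [0.27983443 0.10551422] 0.21536710694209749
['scene', 'wrist'] [0.27149917 0.10731768] 0.4336729932019898
```

```bash
python3 -m creep '0.0035 0.0003 0 0 0.05; 0.0035 0.0003 0 0 0.05; 0.0035 0.0003 0 0 0.05; 0.0035 0.0003 -0.0003 0 0.05; 0 0 0 0 0.05'
python3 -c "
from h import *; tilt()"
```

```text
time_s: 21.68
tool_pos: [0.6135, 0.003, 0.1422]
tool_rot: [-180.0, 0.0, 5.2]
force: [1.0, -1.3, 3.2]
grip_width: 0.0589
grasp_force: 4.0
21.675 [0.61347958 0.0029551  0.14222031] [ 0.97472191 -1.34891271  3.23997457] 4.000043360847485
['wrist'] [0.15000372 0.10644959] 0.24414629663664766
['wrist'] [0.15000372 0.10644959] 0.24414629663664766
```

```bash
python3 -m creep '0.0035 0.0003 -0.0005 0 0.05; 0.0035 0.0003 -0.0006 0 0.05; 0.0035 0.0003 -0.0007 0 0.05; 0.0035 0.0003 -0.0008 0 0.05; 0.001 0.0001 0 0 0.05; 0 0 0 0 0.05'
python3 -c "
from h import *; tilt(('wrist','scene'),pic='w5')"
```

```text
time_s: 22.62
tool_pos: [0.628, 0.0042, 0.1394]
tool_rot: [180.0, 0.1, 5.2]
force: [-0.2, -0.6, 0.0]
grip_width: 0.0591
grasp_force: 4.0
22.625 [0.62795397 0.00416683 0.13944075] [-0.20411549 -0.64070835  0.03594842] 4.000084829440311
['wrist'] [0.02411115 0.106687  ] 0.26621336832478426
['scene'] [0.00955296 0.1229769 ] 0.3366336633663366
['wrist', 'scene'] [0.01244086 0.10845763] 0.6247818521235923
```

```bash
python3 -m creep '0 0 -0.001 0 0.05; 0 0 -0.001 0 0.05; 0 0 0 0 0.05; 0 0 0 0 0.060; 0 0 0 0 0.062; 0 0 0 0 0.066; 0 0 0 0 0.072; 0 0 0 0 0.08'
python3 -m creep '0 0 0 0 0.08; 0 0 0.01 0 0.08; 0 0 0.02 0 0.08; 0 0 0.04 0 0.08; 0 0 0.05 0 0.08; 0 0 0.02 0 0.08'
python3 - <<'E'
from h import *
np.set_printoptions(precision=4,suppress=True)
p=np.array([.628,.004,.055]); m={}
for c in("scene","top","wrist"):
    im=save(c,c+"6"); r=finder.masks_of("tall_glass",c); r.sort(key=lambda d:np.hypot(*(np.array(d["xy"])-proj(c,p+[0,0,.065]))))
    if r: m[c]=r[0]["mask"]; print(c,r[0]["p"],r[0]["xy"],m[c].sum())
    if c=="scene": cv2.imwrite("pics/s6c.png",cv2.resize(im[130:290,200:400],(750,600))[:,:,::-1])
def mod(x): return (x[0],x[1],.055),(x[2],x[3],1),.029,.13
for k in [[c] for c in m]+[list(m)]: print(k,*fit({c:m[c] for c in k},mod,[.628,.004,.0,.0],[.005,.005,.1,.1]))
for c in("scene","top"):
    for d in finder.tip_of("pedal_pad",c)[:2]: print(c,d["p"],d["xy"],ray(c,d["xy"],.048))
E
```

```text
time_s: 23.82
tool_pos: [0.6282, 0.0042, 0.1378]
tool_rot: [180.0, 0.0, 5.2]
force: [-0.1, -0.2, 0.8]
grip_width: 0.0749
grasp_force: 0.0
time_s: 24.58
tool_pos: [0.6298, 0.0047, 0.2837]
tool_rot: [180.0, -0.4, 5.2]
force: [-0.6, 0.3, -0.6]
grip_width: 0.0795
grasp_force: 0.0
scene 0.82 [283.9, 206.8] 1024
wrist 0.64 [278.4, 200.5] 6117
['scene'] [ 0.6277  0.0068  0.0637 -0.0266] 0.06605504587155964
['wrist'] [0.6289 0.004  0.0257 0.0005] 0.030187480139815648
['scene', 'wrist'] [ 0.6278  0.0055  0.0351 -0.0153] 0.12744706895770053
scene 0.67 [265.7, 181.2] [0.4831 0.0263 0.048 ]
top 0.39 [263.5, 260.2] [0.4935 0.0317 0.048 ]
top 0.17 [161.0, 219.4] [0.6127 0.3146 0.048 ]
```

View pics/s6c.png

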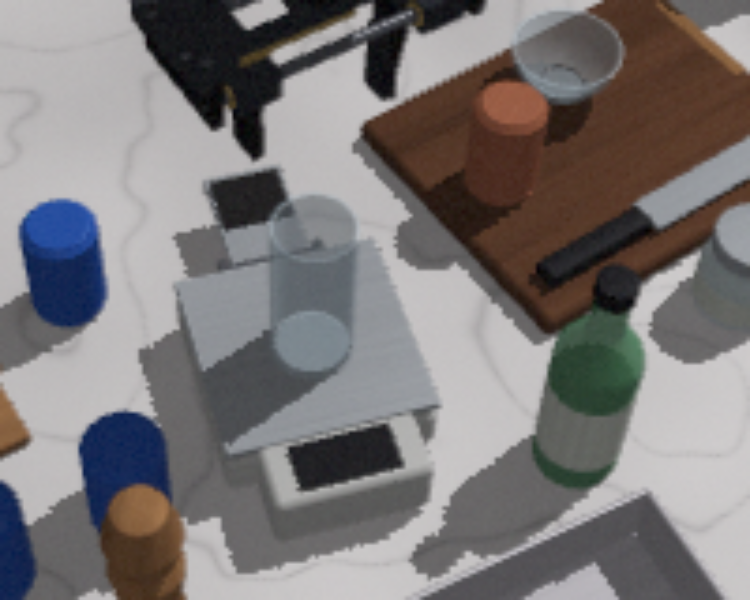

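View pics/wrist6.png

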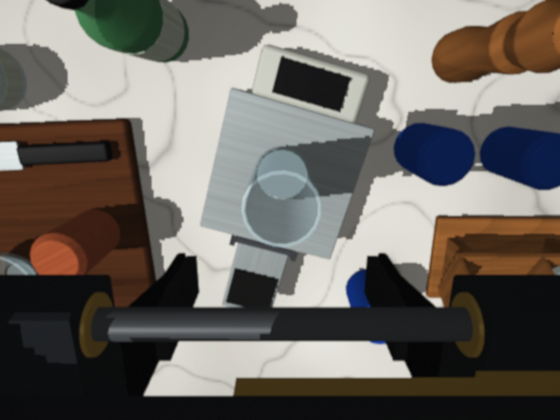

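The glass stands upright and free in the middle of the platform (wrist view: base 282,172, mouth 281,208). The pedal pad is at about (252,290), partly hidden by the gripper. I check the pad position and clearances before pressing.

```bash
python3 - <<'E'
from h import *
np.set_printoptions(precision=4,suppress=True)
P=np.array([ray("wrist",k,.055)[:2] for k in((232,88),(373,130),(330,258),(201,224))]); print(P,P.mean(0))
v=P[0]-P[3]+P[1]-P[2]; print("yaw",np.degrees(np.arctan2(v[1],v[0])),"pad",P.mean(0)-.144*v/np.linalg.norm(v))
cams.read_camera("top"); cams.read_camera("scene")
m={c:near("crock",c,p)["mask"] for c,p in(("top",(318,263)),("scene",(216,201)))}
print("blue",*fit(m,lambda x:((x[0],x[1],0),(0,0,1),.028,.09),[.48,-.11],[.01,.01]))
E
```

```text
[[ 0.7103  0.0596]
 [ 0.6831 -0.0835]
 [ 0.54   -0.0587]
 [ 0.5672  0.0858]] [0.6252 0.0008]
yaw -10.10964999823963 pad [0.4834 0.0261]
blue [ 0.4859 -0.1194] 0.8642902367987844
```

```bash
python3 -m creep '-0.025 0.004 0 0 0.0; -0.045 0.006 0 0 0.0; -0.045 0.007 0 0 0.0; -0.025 0.004 0 0 0.0; -0.008 0.002 -0.02 0 0.0; 0 0 -0.04 0 0.0; 0 0 -0.05 0 0.0; 0 0 -0.05 0 0.0' 10
python3 -m creep '0 0 -0.04 0 0.0; 0 0 -0.01 0 0.0; 0 0 0 0 0.0; 0 0 0 0 0.0'
python3 -m creep '0 0 -0.008 0 0.0; 0 0 -0.006 0 0.0; 0 0 0 0 0'
```

```text
time_s: 26.18
tool_pos: [0.4804, 0.0271, 0.1168]
tool_rot: [180.0, -0.1, 5.2]
force: [0.3, -1.1, -0.5]
grip_width: 0.0083
grasp_force: 0.0
time_s: 26.68
tool_pos: [0.4818, 0.0273, 0.0697]
tool_rot: [180.0, -0.2, 5.2]
force: [0.2, 0.4, 1.2]
grip_width: 0.0007
grasp_force: 0.0
time_s: 27.05
tool_pos: [0.4797, 0.0272, 0.0534]
tool_rot: [-180.0, 0.1, 5.2]
force: [0.1, 0.5, -0.5]
grip_width: 0.0003
grasp_force: 0.0
```

```bash
python3 -m creep '0 0 -0.005 0 0; 0 0 -0.005 0 0; 0 0 0 0 0'
python3 -m creep '0 0 -0.004 0 0; 0 0 -0.004 0 0; 0 0 0 0 0'
python3 -m creep '0 0 -0.003 0 0; 0 0 -0.002 0 0; 0 0 0 0 0'
```

```text
time_s: 27.42
tool_pos: [0.4804, 0.0273, 0.0439]
tool_rot: [180.0, -0.0, 5.2]
force: [-0.9, -0.6, 3.8]
grip_width: 0.0001
grasp_force: 1.9
time_s: 27.8
tool_pos: [0.4807, 0.0273, 0.0364]
tool_rot: [180.0, -0.0, 5.2]
force: [-1.9, -0.0, 7.4]
grip_width: 0.0001
grasp_force: 3.6
time_s: 28.18
tool_pos: [0.4813, 0.0272, 0.0323]
tool_rot: [180.0, -0.1, 5.2]
force: [-3.8, -0.6, 11.5]
grip_width: 0.0006
grasp_force: 5.7
```

```bash
python3 -m creep '0 0 -0.002 0 0; 0 0 0 0 0'
python3 -m creep '0 0 -0.0015 0 0; 0 0 0 0 0'
```

```text
time_s: 28.42
tool_pos: [0.4815, 0.0272, 0.0316]
tool_rot: [179.9, -0.1, 5.2]
force: [-7.2, -1.6, 22.0]
grip_width: 0.0006
grasp_force: 11.8
time_s: 28.68
tool_pos: [0.4816, 0.0272, 0.0312]
tool_rot: [179.9, -0.1, 5.2]
force: [-10.8, -0.4, 30.6]
grip_width: 0.0006
grasp_force: 16.6
```

The pedal is on its stop: the force rises steeply with no further travel. I hold briefly and release.

```bash
python3 -m creep '0 0 0.001 0 0; 0 0 0.004 0 0; 0 0 0.008 0 0; 0 0 0.015 0 0; 0 0 0.04 0 0; 0 0 0.05 0 0; 0 0 0.05 0 0; 0 0 0.03 0 0'
python3 -m creep '-0.01 0 0.03 0 0; 0 0 0 0 0; 0 0 0 0 0; 0 0 0 0 0'
python3 - <<'E'
from h import *
np.set_printoptions(precision=4,suppress=True)
im=save("scene","s7"); cv2.imwrite("pics/s7c.png",cv2.resize(im[110:310,60:440],(760,400))[:,:,::-1])
m={"scene":near("tall_glass","scene",(284,207))["mask"]}
print(*fit(m,lambda x:((x[0],x[1],.055),(x[2],x[3],1),.029,.13),[.628,.004,.0,.0],[.005,.005,.1,.1]))
o=get_obs(); print(o["time_s"],o["tool_pos"],o["force"])
E
```

```text
time_s: 29.68
tool_pos: [0.4809, 0.0274, 0.2283]
tool_rot: [180.0, -0.2, 5.2]
force: [0.5, -0.7, -0.8]
grip_width: 0.0006
grasp_force: 0.0
time_s: 30.18
tool_pos: [0.4696, 0.0272, 0.2541]
tool_rot: [-180.0, 0.1, 5.2]
force: [-0.4, 0.2, -0.3]
grip_width: 0.0004
grasp_force: 0.0
[ 0.6281  0.0063  0.0738 -0.026 ] 0.03403863845446187
30.275 [0.4698 0.0272 0.2543] [-0.4943  1.0972 -0.2862]
```

View pics/s7c.png

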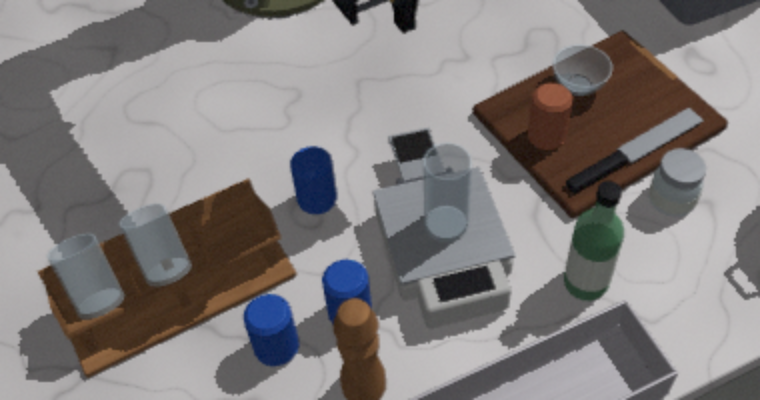

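The glass stands on the scale (446,190), the pedal is back up (415,148) and the crock is on the board (550,117). Everything else is in place, so I hand the job in.

```bash
python3 -c "
from cell import ticket; print(ticket.sign_off())"
```

```text
the job is handed in; nothing more can be done
None
```

The job is done and handed in at about 30 s: the crock stands on the board, the tall glass stands upright and released within about 5 mm of the scale's middle, and the tare pedal was pressed to its stop (about 30 N) and came back up.

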